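Sort the archival boxes into their colour bays

TASK

Sort the two newly arrived archival boxes by lid colour: slide the red-lidded box all the way into the bay lined red and the blue-lidded box all the way into the bay lined blue. Keep both boxes flat on the table, without lifting or tipping them, because their contents are fragile. Leave the grey-lidded box and the other loose things (brush, tape roll, jar, brass weight) where they are.

Things in the scene. Friction and masses are not known exactly. Their poses are not given: they have to be found in the camera images.
- red_box: The red box: closed archival box, 90 mm (its x) by 100 mm (its y) and 50 mm high, plain board sides and a red lid with a white label, 0.25 to 0.5 kg. Origin at the centre of its underside, z up. Starts flat in the middle of the table, between the two bays, turned by up to 0.2 rad.
- blue_box: The blue box: closed archival box, 90 mm (its x) by 100 mm (its y) and 50 mm high, plain board sides and a blue lid with a white label, 0.25 to 0.5 kg. Origin at the centre of its underside, z up. Starts flat in the middle of the table, between the two bays, turned by up to 0.2 rad.
- red_liner: The red lining of one of the two sorting bays: a red sheet under 1 mm thick (no step to slide over) on the bay's floor, and red strips on its two side rails; it tells that this is the red bay. Origin at the centre of the bay's clear floor, on the table; axes as the world's. It may be in either bay. Clear floor 260 mm along x and 170 mm along y.
- blue_liner: The blue lining of one of the two sorting bays: a blue sheet under 1 mm thick (no step to slide over) on the bay's floor, and blue strips on its two side rails; it tells that this is the blue bay. Origin at the centre of the bay's clear floor, on the table; axes as the world's. It may be in either bay. Clear floor 260 mm along x and 170 mm along y.
- left_bay: Sorting bay on the left (+y) of the table, fixed: aluminium rails 12 mm thick and 40 mm high round three sides (at both x ends and on the outer left (+y) side), open over its full 260 mm width towards the middle of the table (its -y side); the floor is the table itself. Clear floor 260 mm (x) by 170 mm (y). Origin at the centre of that floor.
- right_bay: Sorting bay on the right (-y) of the table, fixed: aluminium rails 12 mm thick and 40 mm high round three sides (at both x ends and on the outer right (-y) side), open over its full 260 mm width towards the middle of the table (its +y side); the floor is the table itself. Clear floor 260 mm (x) by 170 mm (y). Origin at the centre of that floor.
- grey_box: Bystander: a box of the same size and make with a grey lid, beyond the two others. Origin at the centre of its underside.
- brush: Bystander: soft brush lying on the near side of the left bay, 200 mm long, 43 mm wide and 20 mm high. Origin under its middle, x along it.
- tape_roll: Bystander: roll of tan tape lying flat, 90 mm across, 24 mm high, on the far right. Origin at the centre of its underside.
- jar: Bystander: amber jar, 64 mm across, 75 mm high, standing on the far left. Origin at the centre of its underside.
- weight: Bystander: brass paperweight, upright cylinder 56 mm across, 45 mm high, on the near side of the right bay. Origin at the centre of its underside.
Things that resemble listed ones, but are neither listed nor needed, are in the scene too. Leave any purple look-alike of the blue_box alone. Leave any purple look-alike of the red_box alone.

How it is judged:
By the outcome, as a careful person would: the job done as asked, in the order asked, and still so for the second after the job is handed in, with the robot touching nothing.
It also fails if it takes over 51 s, if anything falls off the work surface, if the arm or the gripper's body presses on something with over 40 N, if the wrist force passes 120 N, or if a joint passes its speed limit or range.

ROBOT

A 6-joint arm with a two-finger parallel gripper is mounted at the origin on the work surface. World frame = base frame: x ahead of the robot, y to its left, z up, the work surface at z = 0. Lengths are in m, angles in rad, forces in N, time in s.
With the tool pointing down it reaches from about 0.325 to 0.9 m from the base axis. Payload 3.5 kg.
Tool frame: the origin (TCP) lies at the very end of the fingers, on their centre line; the grasp point (between the pads) lies 19 mm behind it; x points along the fingers, y is the direction in which the jaws open and shut, and the axes are right-handed (so a half turn about x gives the same grasp; the last joint's range is limited). The gripper opens to 85 mm and grips with 20 to 120 N. Pads are 22 mm wide; open, the fingers measure 114 mm over their backs; the gripper's body (76 mm by 85 mm) begins 54 mm behind the grasp point. The pads swing forward as they close: fully open they stand 13 mm farther back than shut.
Start: joints at [-1.214, 0.276, -0.026, 1.268, 0, 1.467], TCP at [0.277, -0.56, 0.231] pointing down, gripper open.
Joint ranges: [-3.12, 3.12], [-0.85, 1.88], [-1.08, 1.24], [-1.95, 2.15], [-1.57, 1.53], [-3.14, 3.14]. Speed limits (rad/s): [2.57, 2.57, 3.14, 3.14, 3.14, 3.14].

INTERFACE

Orientations are given as a rotation vector (axis times angle).
In Python, from station import r, imaging, finder gives the robot as it stands.
- The arm moves only by the tool carry_out, never from a script. Its argument "increments" is a list of rows, each a list of 3 entries, a list of its own where there are three numbers: the shift along the tool's x, y, z in cm, then the turn about the tool's x in degrees, then the opening, from 0 (shut) to 1 (fully open). In form: [[[tx, ty, tz], turn, grip], ...]. A call has 1 to 5 rows; each row is the pose to reach, as a shift and turn from the pose measured when the call began, along the tool's axes at that moment; what a row does not reach only later rows make up. A row lasts 1/12 s, in which the tool goes at most 41.7 mm and 7.16 degrees, less where a joint would pass 70% of its speed; a pose out of reach is approached as far as the arm can. A call with a gripper value outside its range is refused whole. The fingers move at their own pace and stop on an object; "squeeze" is the grip in N (left out, the last holds). Time passes only in rows, so rows that repeat a pose let the fingers close. It gives the time, the measured TCP pose, the force and the opening at its end, in the units of the state.
- r.sense(): the state, without advancing time (a new reading comes with each control period).
- imaging.grab_frame(name): name is "scene" or "side" or "wrist"; returns (picture, depth): 384x512x3 uint8, red, green, blue; 384x512 float32, m along the optical axis (not along the pixel's ray), 0 where there is no reading.
- imaging.camera_model(name): a dict with "mtx" (3x3 intrinsics, pixels), "D" ([k1, k2, p1, p2, k3] as OpenCV has them; the pictures are not rectified), "xyz" and "rotation" of the camera in the world. Camera axes: x right, y up, looking along -z (the intrinsics and any distortion apply to the point x, -y, -z); pixel columns grow to the right and rows downward; lengths in m; the calibration is good to about 2 mm. A picture is of the moment at which its call begins: read the wrist's pose just before it. camera_model takes no time and is no camera call; for the wrist camera it gives the pose at the moment of the call.
- r.finish_job(): hands the job in, once; it reports no verdict.
Trained networks look in the newest picture that a camera, given by its name, has taken for a name from the list of things; names that differ only in an ending like _2 or _b are one class to them, and where a whole thing is asked for, a point or a joint stands for the part that bears it (a point fixed in the world has none). Each returns a list of dicts, best first, with "confidence" (0 to 1); they miss things now and then, are a little off and sometimes report something else, mostly with a low value. They report only what shows in the picture. A call takes as long as a camera call. They do not tell look-alikes from the thing itself.
- finder.outline_of(camera, thing): "mask" (384x512 bool, what is visible of it) and "position" ([row, column] as shares, 0 to 1, of the picture: columns of its width, rows of its height, amid what is visible of it).
- finder.landmark_of(camera, thing): "position" ([row, column] as shares, 0 to 1, of the picture: columns of its width, rows of its height: a listed point, or the origin of a listed thing).
The state is a dict: "t": time; "joints": joint angles; "joint_velocities": joint speeds; "joint_torque": joint torques, N m; "tool_pos": TCP position; "ee_rot": TCP orientation; "contact_force": force on the tool from outside, world axes, zero at the start; "moment": the same for the moment, N m; "gripper_width": finger opening in m.
Only numpy, scipy, OpenCV 4.12 (cv2) and the standard library are available. Lean on these libraries where they do the work, as an engineer would, in place of code of your own. Each camera call takes 0.05 s, during which the arm holds its last target.

## Working session

There is one attempt and no reset: what is moved stays moved. The work goes in short steps, Python scripts to look and compute and a tool call to move; the robot and the scene stay as the last step left them, time stands still between calls to the robot, and variables do not carry over. Pictures are saved under pics/ and viewed, and the job is handed in when it is done.

Besides the shell and the picture viewer there is one more tool, called after "Call:" as a command line: name --argument value ..., lists and objects as JSON in quotes. carry_out: Moves the arm, as the interface text tells. Its arguments: {"type":"object","properties":{"increments":{"type":"array"},"squeeze":{"type":"number"}},"required":["increments"]}

```bash
ls; mkdir -p pics; cat > h.py <<'E'
import numpy as np, cv2
from scipy.spatial.transform import Rotation as R
def rot(m):
    q=np.array(m,float)
    return q if q.shape==(3,3) else R.from_rotvec(q).as_matrix()
def world(cam,uv,depth):
    uv=np.array(uv,float).reshape(-1,1,2); K=np.array(cam["mtx"],float)
    n=cv2.undistortPoints(uv,K,np.array(cam["D"],float)).reshape(-1,2)
    d=np.array(depth).reshape(-1)
    p=np.c_[n[:,0]*d,-n[:,1]*d,-d]
    return p@rot(cam["rotation"]).T+np.array(cam["xyz"])
def cloud(cam,dep):
    v,u=np.mgrid[0:384,0:512]
    return world(cam,np.c_[u.ravel(),v.ravel()],dep.ravel()).reshape(384,512,3)
E
python3 - <<'E'
from station import r, imaging, finder
import cv2,numpy as np
from h import *
s=r.sense(); print(s)
for n in ["scene","side"]:
    p,d=imaging.grab_frame(n); cv2.imwrite(f"pics/{n}0.png",p[:,:,::-1]); np.savez(f"{n}0.npz",p=p,d=d)
    c=imaging.camera_model(n); print(n,c)
    for t in (["red_box","blue_box","red_liner","blue_liner"] if n=="scene" else []):
        for o in finder.outline_of(n,t): 
            m=o["mask"]; pts=cloud(c,d)[m&(d>0)]
            print(t,o["confidence"],o["position"],pts.mean(0),pts.min(0),pts.max(0),p[m].mean(0))
E
```

```text
pics
{'t': 0.0, 'joints': array([-1.21434138e+00,  2.77164165e-01, -2.79190463e-02,  1.26799996e+00,
        2.43820379e-05,  1.46742372e+00]), 'joint_velocities': array([-2.62174169e-04,  1.06176782e-04, -9.15042626e-05,  4.66271945e-04,
        1.29734310e-03,  7.57184517e-04]), 'joint_torque': array([-7.44534991e-04, -4.45505798e+01,  2.95203137e+01,  1.63327303e-02,
       -2.98702298e-05, -1.12084400e-06]), 'tool_pos': array([ 0.2771046 , -0.5593245 ,  0.23012238]), 'ee_rot': array([ 1.96641622,  0.46260109, -1.9669503 ]), 'contact_force': array([-0.54013177,  0.75894191,  0.20643048]), 'moment': array([0.03624932, 0.02355339, 0.00854121]), 'gripper_width': 0.08552297005835884}
scene {'mtx': array([[403.63032172,   0.        , 257.43675995],
       [  0.        , 403.63032172, 190.79813848],
       [  0.        ,   0.        ,   1.        ]]), 'D': array([-0.12910674,  0.        ,  0.        ,  0.        ,  0.        ]), 'xyz': array([ 1.23100878, -0.51884083,  0.62075051]), 'rotation': array([0.94262189, 0.43522019, 0.78511553])}
red_box 0.89 [0.5057, 0.4352] [0.46565651 0.0134
[... 1090 characters left out ...]
375] [0.56041041 0.32574659 0.00632445] [ 0.4225819   0.24468402 -0.00154047] [0.70911573 0.42259591 0.04712028] [239.61797753  11.0094382    3.81797753]
blue_liner 0.76 [0.6924, 0.2209] [ 0.52031402 -0.33362506  0.00798259] [ 0.37883465 -0.41587603 -0.00223164] [ 0.67075642 -0.24805074  0.04742705] [ 38.79071123 110.72075398 208.71492421]
side {'mtx': array([[390.94410389,   0.        , 245.8158946 ],
       [  0.        , 390.94410389, 191.53366344],
       [  0.        ,   0.        ,   1.        ]]), 'D': array([-0.07597024,  0.        ,  0.        ,  0.        ,  0.        ]), 'xyz': array([0.17252927, 1.02397619, 1.00305429]), 'rotation': array([ 0.18177316, -1.10669815, -2.57839718])}
```

View pics/scene0.png

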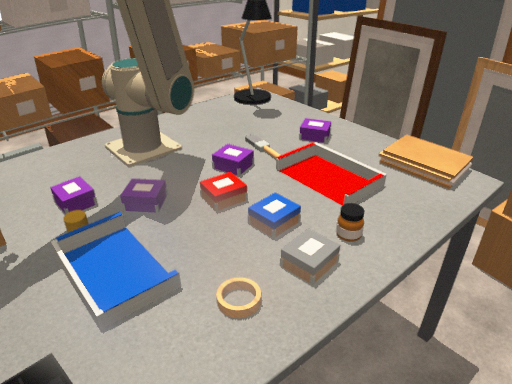

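View pics/side0.png

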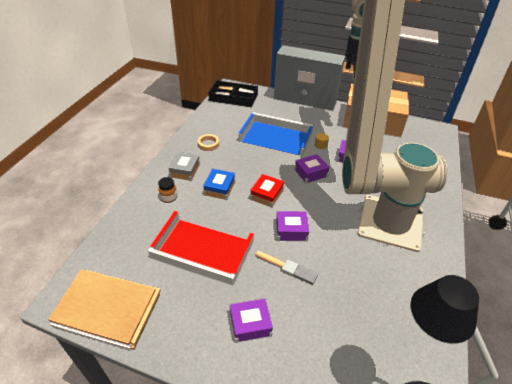

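```bash
cat >> h.py <<'E'
def cols(p):
    h=cv2.cvtColor(p,cv2.COLOR_RGB2HSV); H,S,V=[h[...,i].astype(int) for i in range(3)]
    return {"red":((H<6)|(H>174))&(S>180)&(V>60),"blue":(H>98)&(H<118)&(S>150)&(V>60)}
def lids(p,d,c):
    P=cloud(c,d); out={}
    for k,m in cols(p).items():
        q=m&(d>0)&(P[...,2]>0.047)&(P[...,2]<0.06)&(abs(P[...,1])<.6)
        n,l,st,ce=cv2.connectedComponentsWithStats(q.astype(np.uint8))
        if n<2: continue
        i=1+np.argmax(st[1:,4]); pts=P[l==i]
        (cx,cy),(w,h),a=cv2.minAreaRect((pts[:,:2]*1000).astype(np.float32))
        out[k]=(round(cx),round(cy),round(w),round(h),round(a,1),len(pts))
    return out
def grab(n,t):
    from station import imaging
    c=imaging.camera_model(n); p,d=imaging.grab_frame(n); cv2.imwrite(f"pics/{t}.png",p[:,:,::-1]); return p,d,c
E
python3 - <<'E'
from station import r, imaging
from h import *
print(rot(r.sense()["ee_rot"]).round(3))
for n in ["scene","side"]:
    f=np.load(n+"0.npz"); p,d=f["p"],f["d"]; c=imaging.camera_model(n)
    print(n,lids(p,d,c))
    P=cloud(c,d)
    for k,m in cols(p).items():
        q=m&(d>0)&(abs(P[...,2])<.006); q=cv2.morphologyEx(q.astype(np.uint8),cv2.MORPH_OPEN,np.ones((3,3)))>0
        print(k,"floor",np.percentile(P[q],[1,99],axis=0).round(3))
    # top-down height map
    q=(d>0)&(P[...,0]>.25)&(P[...,0]<.85)&(abs(P[...,1])<.5)&(P[...,2]>-.02)&(P[...,2]<.2)
    im=np.zeros((600,1000,3),np.uint8); X=P[q]; 
    ii=(600-(X[:,0]-.25)*1000).astype(int).clip(0,599); jj=(500-X[:,1]*1000).astype(int).clip(0,999)
    im[ii,jj]=p[q][:,::-1]
    im=cv2.dilate(im,np.ones((5,5)))
    for t in range(0,1000,100): cv2.putText(im,f"{.5-t/1000:.1f}",(t,10),0,.4,(255,255,255)); cv2.line(im,(t,0),(t,600),(90,90,90))
    for t in range(50,600,100): cv2.putText(im,f"{.25+(600-t)/1000:.1f}",(0,t),0,.4,(255,255,255)); cv2.line(im,(0,t),(1000,t),(90,90,90))
    cv2.imwrite(f"pics/top_{n}.png",cv2.resize(im,(800,480)))
E
```

```text
[[-0.     0.444 -0.896]
 [ 0.001 -0.896 -0.444]
 [-1.    -0.001 -0.   ]]
scene {'red': (450, 23, 98, 91, 82.4, 436), 'blue': (626, 53, 89, 97, 3.7, 562)}
red floor [[ 0.441  0.249 -0.   ]
 [ 0.672  0.412  0.005]]
blue floor [[ 0.4   -0.409 -0.001]
 [ 0.609 -0.252  0.005]]
side {'red': (447, 27, 102, 87, 83.8, 315), 'blue': (622, 58, 89, 102, 4.2, 301)}
red floor [[ 0.449  0.251 -0.004]
 [ 0.687  0.388  0.005]]
blue floor [[ 0.407 -0.415 -0.003]
 [ 0.645 -0.253  0.006]]
```

View pics/top_scene.png

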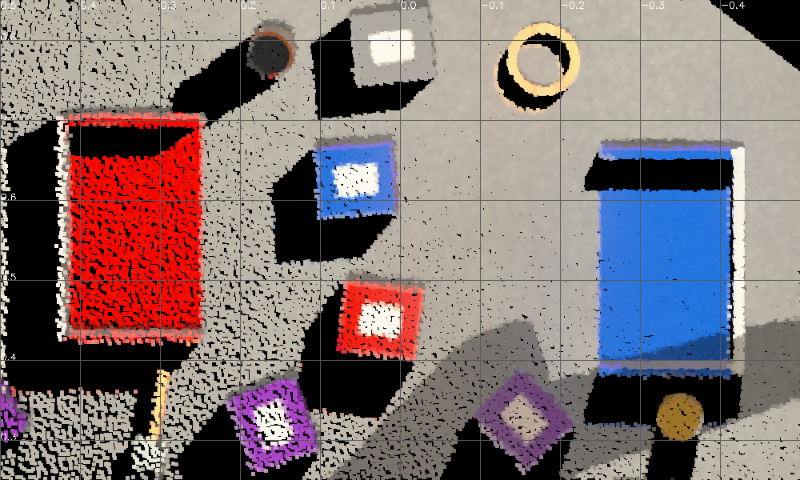

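View pics/top_side.png

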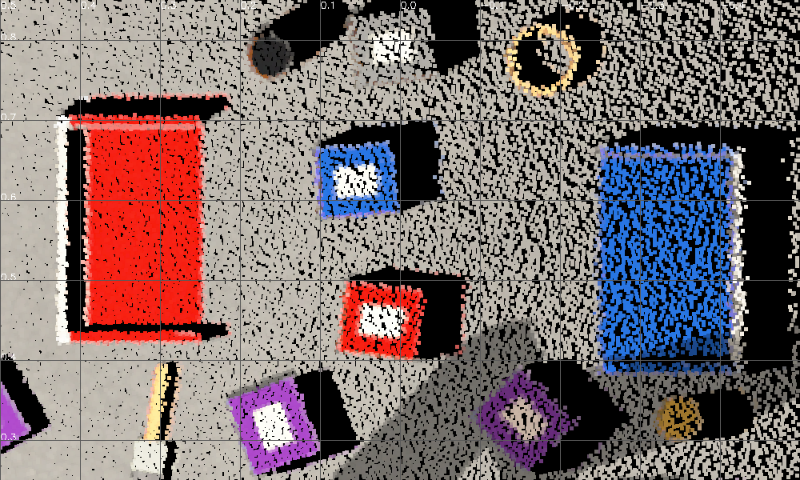

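Call:
carry_out --increments '[[[0, -37.5, -36.8], -57, 0.6], [[0, -37.5, -36.8], -57, 0.6], [[0, -37.5, -36.8], -57, 0.6], [[0, -37.5, -36.8], -57, 0.6], [[0, -37.5, -36.8], -57, 0.6]]'

```text
t: 0.72
tool_pos: [0.3422, -0.3603, 0.2312]
ee_rot: [1.554, 0.943, -1.554]
contact_force: [0.2, -0.1, -0.3]
gripper_width: 0.0513
```

```bash
cat > to.py <<'E'
import sys
from station import r
from h import *
# targets: x,y,z(m) heading(deg) of tool y
x,y,z,hd=map(float,sys.argv[1:5])
s=r.sense(); M=rot(s["ee_rot"]); p=s["tool_pos"]
h=np.degrees(np.arctan2(M[1,1],M[0,1]))
print("t",round(s["t"],2),"p",p.round(4),"head",round(h,1),"w",round(s["gripper_width"],3),"F",s["contact_force"].round(1),"tilt",M[2,0].round(4))
print("shift cm",((M.T@(np.array([x,y,z])-p))*100).round(2),"turn",round(((h-hd+180)%360)-180,1))
E
python3 to.py .44 -.06 .23 -7
```

```text
t 0.72 p [ 0.3422 -0.3603  0.2312] head -27.5 w 0.051 F [ 0.2 -0.1 -0.3] tilt -1.0
shift cm [  0.14  -5.21 -31.15] turn -20.5
```

Call:
carry_out --increments '[[[0, -5.2, -31.2], -20.5, 0.6], [[0, -5.2, -31.2], -20.5, 0.6], [[0, -5.2, -31.2], -20.5, 0.6], [[0, -5.2, -31.2], -20.5, 0.6], [[0, -5.2, -31.2], -20.5, 0.6]]'

```text
t: 1.13
tool_pos: [0.4066, -0.162, 0.2316]
ee_rot: [1.3, 1.148, -1.299]
contact_force: [1.0, -0.6, 0.1]
gripper_width: 0.0508
```

```bash
python3 to.py .439 -.062 .10 -7
```

```text
t 1.13 p [ 0.4066 -0.162   0.2316] head -7.1 w 0.051 F [ 1.  -0.6  0.1] tilt -1.0
shift cm [ 13.16   1.98 -10.32] turn -0.1
```

Call:
carry_out --increments '[[[0, 2, -10.3], 0, 0.6], [[0, 2, -10.3], 0, 0.6], [[3, 2, -10.3], 0, 0.6], [[7, 2, -10.3], 0, 0.6], [[11, 2, -10.3], 0, 0.6]]'

```text
t: 1.55
tool_pos: [0.4413, -0.061, 0.1221]
ee_rot: [1.299, 1.145, -1.292]
contact_force: [0.9, -0.4, -0.8]
gripper_width: 0.0513
```

```bash
python3 to.py .439 -.062 .009 -7
```

```text
t 1.55 p [ 0.4413 -0.061   0.1221] head -6.8 w 0.051 F [ 0.9 -0.4 -0.8] tilt -1.0
shift cm [11.31 -0.29  0.12] turn 0.2
```

Call:
carry_out --increments '[[[3, -0.3, 0.1], 0, 0.6], [[6, -0.3, 0.1], 0, 0.6], [[8.5, -0.3, 0.1], 0, 0.6], [[10.3, -0.3, 0.1], 0, 0.6], [[11.2, -0.3, 0.1], 0, 0.6]]'

```text
t: 1.97
tool_pos: [0.4368, -0.0612, 0.0077]
ee_rot: [1.298, 1.149, -1.295]
contact_force: [-0.7, -0.5, -0.3]
gripper_width: 0.0515
```

```bash
python3 to.py .446 -.034 .010 -7; python3 - <<'E'
from h import *
p,d,c=grab("scene","s1"); print(lids(p,d,c))
E
```

```text
t 1.97 p [ 0.4368 -0.0612  0.0077] head -6.8 w 0.051 F [-0.7 -0.5 -0.3] tilt -1.0
shift cm [-0.23  0.59 -2.81] turn 0.2
{'red': (451, 31, 83, 89, 83.4, 328), 'blue': (626, 53, 90, 98, 3.9, 566)}
```

View pics/s1.png

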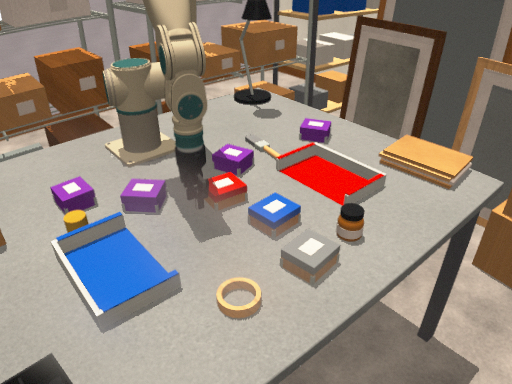

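Call:
carry_out --increments '[[[0, 0.6, -1], 0, 0.6], [[0, 0.6, -2], 0, 0.6], [[0, 0.7, -3], 0, 0.6], [[0, 0.8, -4], 0, 0.6], [[0, 1, -5], 0, 0.6]]'

```text
t: 2.43
tool_pos: [0.4533, -0.0122, 0.0085]
ee_rot: [1.296, 1.147, -1.295]
contact_force: [-2.1, -4.1, 2.1]
gripper_width: 0.0514
```

```bash
python3 to.py .523 .2745 .008 -7; python3 - <<'E'
from h import *
p,d,c=grab("side","s2"); print(lids(p,d,c))
E
```

```text
t 2.43 p [ 0.4533 -0.0122  0.0085] head -6.8 w 0.051 F [-2.1 -4.1  2.1] tilt -1.0
shift cm [ 1.00e-02  3.52e+00 -2.93e+01] turn 0.2
{'red': (453, 50, 103, 86, 83.5, 339), 'blue': (622, 58, 87, 102, 4.4, 296)}
```

Call:
carry_out --increments '[[[0, 0.2, -1.2], 0, 0.6], [[0, 0.4, -2.5], 0, 0.6], [[0, 0.6, -3.8], 0, 0.6], [[0, 0.8, -5.1], 0, 0.6], [[0, 1, -6.4], 0, 0.6]]'

```text
t: 2.9
tool_pos: [0.4717, 0.0526, 0.009]
ee_rot: [1.297, 1.148, -1.292]
contact_force: [-1.2, -2.1, 1.1]
gripper_width: 0.0513
```

Call:
carry_out --increments '[[[0, 0.2, -1.3], 0, 0.6], [[0, 0.4, -2.6], 0, 0.6], [[0, 0.6, -3.9], 0, 0.6], [[0, 0.8, -5.2], 0, 0.6], [[0, 1, -6.5], 0, 0.6]]'

```text
t: 3.32
tool_pos: [0.489, 0.1169, 0.0093]
ee_rot: [1.296, 1.148, -1.292]
contact_force: [-0.6, -3.7, 1.1]
gripper_width: 0.0514
```

```bash
python3 to.py .523 .2745 .008 -7; python3 - <<'E'
from h import *
for n in ("scene","side"):
    p,d,c=grab(n,n+"3"); print(lids(p,d,c))
E
```

```text
t 3.32 p [0.489  0.1169 0.0093] head -6.7 w 0.051 F [-0.6 -3.7  1.1] tilt -1.0
shift cm [  0.13   1.54 -16.05] turn 0.3
{'red': (494, 189, 84, 89, 82.0, 220), 'blue': (626, 52, 90, 97, 4.2, 580)}
{'red': (489, 184, 102, 88, 83.7, 414), 'blue': (622, 59, 87, 104, 4.8, 294)}
```

View pics/side3.png

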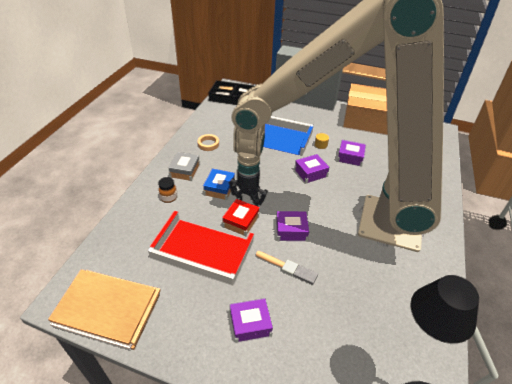

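Call:
carry_out --increments '[[[0, 0.25, -1], 0, 0.6], [[0, 0.5, -2], 0, 0.6], [[0, 0.75, -3], 0, 0.6], [[0, 1, -4], 0, 0.6], [[0, 1.25, -5], 0, 0.6]]'

```text
t: 3.83
tool_pos: [0.5085, 0.1672, 0.0095]
ee_rot: [1.297, 1.15, -1.288]
contact_force: [-0.3, -2.8, -0.6]
gripper_width: 0.0507
```

```bash
python3 to.py .525 .2745 .008 -7; python3 - <<'E'
from h import *
for n in ("scene","side"):
    p,d,c=grab(n,n+"4"); P=cloud(c,d); print(lids(p,d,c))
E
```

```text
t 3.83 p [0.5085 0.1672 0.0095] head -6.6 w 0.051 F [-0.3 -2.8 -0.6] tilt -1.0
shift cm [  0.18   0.41 -10.85] turn 0.4
{'red': (531, 252, 68, 114, 47.2, 201), 'blue': (625, 54, 90, 98, 3.9, 599)}
{'red': (508, 232, 102, 88, 83.8, 439), 'blue': (638, 59, 57, 100, 5.7, 172)}
```

View pics/scene4.png

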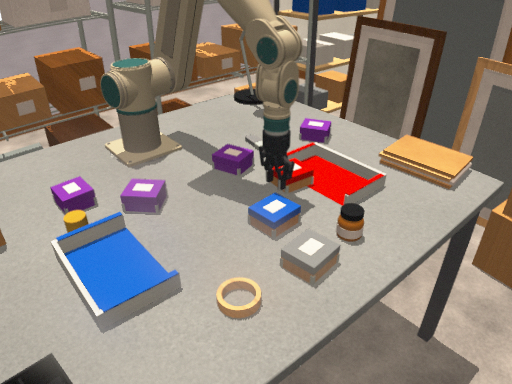

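Call:
carry_out --increments '[[[0, 0.1, -1.2], 0, 0.6], [[0, 0.2, -2.4], 0, 0.6], [[0, 0.3, -3.6], 0, 0.6], [[0, 0.4, -4.8], 0, 0.6], [[0, 0.5, -6], 0, 0.6]]'

```text
t: 4.35
tool_pos: [0.5216, 0.2285, 0.0103]
ee_rot: [1.298, 1.151, -1.284]
contact_force: [-0.2, -0.7, -0.5]
gripper_width: 0.0516
```

Call:
carry_out --increments '[[[0, 0, -1.2], 0, 0.6], [[0, 0, -2.4], 0, 0.6], [[0, 0, -3.6], 0, 0.6], [[0, 0, -4.5], 0, 0.6], [[0, 0, -5], 0, 0.6]]'

```text
t: 4.77
tool_pos: [0.5274, 0.2798, 0.0105]
ee_rot: [1.298, 1.152, -1.283]
contact_force: [-0.7, -1.4, -0.5]
gripper_width: 0.051
```

```bash
python3 to.py .525 .2745 .008 -7; python3 - <<'E'
from h import *
for n in ("scene","side"):
    p,d,c=grab(n,n+"5"); print(lids(p,d,c))
E
```

```text
t 4.77 p [0.5274 0.2798 0.0105] head -6.4 w 0.051 F [-0.7 -1.4 -0.5] tilt -1.0
shift cm [ 0.25 -0.18  0.55] turn 0.6
{'red': (560, 363, 46, 102, 33.5, 117), 'blue': (626, 55, 91, 99, 4.3, 591)}
{'red': (527, 343, 102, 91, 84.1, 533), 'blue': (386, -334, 37, 5, 78.2, 6)}
```

View pics/side5.png

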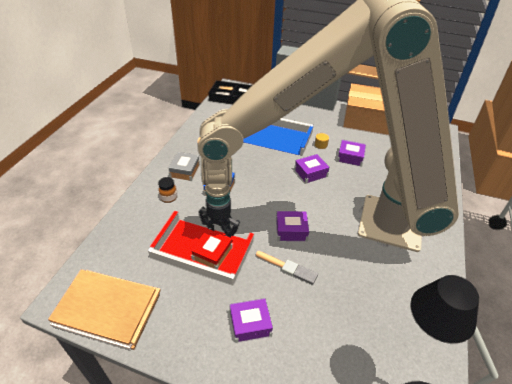

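Call:
carry_out --increments '[[[0, 0, 1.5], 0, 0.6], [[0, 0, 3], 0, 0.6], [[-3, 0, 3.5], 0, 0.6], [[-7, 0, 3.5], 0, 0.6], [[-10, 0, 4], 0, 0.6]]'

```text
t: 5.28
tool_pos: [0.522, 0.2377, 0.112]
ee_rot: [1.3, 1.152, -1.284]
contact_force: [0.2, -0.2, 0.7]
gripper_width: 0.0513
```

```bash
python3 to.py .618 .143 .11 4;
```

```text
t 5.28 p [0.522  0.2377 0.112 ] head -6.5 w 0.051 F [ 0.2 -0.2  0.7] tilt -1.0
shift cm [ 0.24 10.61  8.32] turn -10.5
```

Call:
carry_out --increments '[[[0, 3, 2.4], -3, 0.6], [[0, 6, 4.7], -6, 0.6], [[0, 9, 7], -10.5, 0.6], [[0, 10.6, 8.3], -10.5, 0.6], [[2, 10.6, 8.3], -10.5, 0.6]]'

```text
t: 5.7
tool_pos: [0.6253, 0.1385, 0.0971]
ee_rot: [1.175, 1.227, -1.145]
contact_force: [1.0, 0.8, 0.2]
gripper_width: 0.0511
```

```bash
python3 to.py .618 .143 .009 4; python3 - <<'E'
from h import *
for n in ("scene","side"):
    p,d,c=grab(n,n+"6"); print(lids(p,d,c))
E
```

```text
t 5.7 p [0.6253 0.1385 0.0971] head 3.7 w 0.051 F [1.  0.8 0.2] tilt -0.9998
shift cm [ 8.79 -0.88 -0.47] turn -0.3
{'red': (561, 352, 60, 119, 31.3, 155), 'blue': (626, 53, 90, 98, 2.9, 559)}
{'red': (527, 342, 102, 92, 84.5, 534), 'blue': (623, 57, 88, 101, 6.1, 226)}
```

View pics/scene6.png

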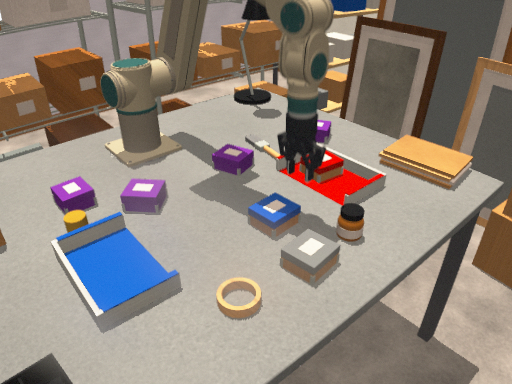

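Call:
carry_out --increments '[[[2, -0.9, -0.5], 0, 0.6], [[4.5, -0.9, -0.5], 0, 0.6], [[6.5, -0.9, -0.5], 0, 0.6], [[8, -0.9, -0.5], 0, 0.6], [[8.8, -0.9, -0.5], 0, 0.6]]'

```text
t: 6.22
tool_pos: [0.6037, 0.1443, -0.0002]
ee_rot: [1.162, 1.244, -1.16]
contact_force: [-0.6, -0.3, 0.7]
gripper_width: 0.0511
```

```bash
python3 to.py .575 -.274 .009 -4
```

```text
t 6.22 p [ 6.037e-01  1.443e-01 -2.000e-04] head 3.8 w 0.051 F [-0.6 -0.3  0.7] tilt -1.0
shift cm [-1.07 -5.63 41.55] turn 7.8
```

Call:
carry_out --increments '[[[-0.9, 0.8, 0.3], 0, 0.6], [[-0.9, 1.2, 1], 0, 0.6], [[-0.9, 1.2, 2], 0, 0.6], [[-0.9, 1.1, 3], 0, 0.6], [[-0.9, 1, 4], 0, 0.6]]'

```text
t: 6.63
tool_pos: [0.6182, 0.1048, 0.0105]
ee_rot: [1.165, 1.243, -1.156]
contact_force: [0.5, 3.4, 2.3]
gripper_width: 0.0513
```

```bash
python3 to.py .575 -.274 .009 -4; python3 - <<'E'
from h import *
for n in ("scene","side"):
    p,d,c=grab(n,n+"7"); print(lids(p,d,c))
E
```

```text
t 6.63 p [0.6182 0.1048 0.0105] head 3.8 w 0.051 F [0.5 3.4 2.3] tilt -1.0
shift cm [-0.08 -6.82 37.51] turn 7.8
{'red': (530, 341, 101, 91, 82.0, 329), 'blue': (625, 44, 88, 98, 2.7, 526)}
{'red': (526, 343, 103, 91, 83.0, 534), 'blue': (602, 6, 28, 45, 86.9, 45)}
```

Call:
carry_out --increments '[[[0, -0.1, 1.2], 0.8, 0.6], [[0, -0.3, 2.4], 1.6, 0.6], [[0, -0.5, 3.6], 2.4, 0.6], [[0, -0.7, 4.8], 3.2, 0.6], [[0, -0.9, 6], 4, 0.6]]'

```text
t: 7.15
tool_pos: [0.6118, 0.0415, 0.0097]
ee_rot: [1.217, 1.209, -1.213]
contact_force: [1.3, 4.2, 2.7]
gripper_width: 0.0512
```

Call:
carry_out --increments '[[[0, -0.2, 1.3], 0.8, 0.6], [[0, -0.4, 2.6], 1.6, 0.6], [[0, -0.6, 3.9], 2.4, 0.6], [[0, -0.8, 5.2], 3.2, 0.6], [[0, -1, 6.5], 4, 0.6]]'

```text
t: 7.57
tool_pos: [0.6012, -0.0246, 0.0096]
ee_rot: [1.269, 1.174, -1.265]
contact_force: [0.5, 3.6, 3.5]
gripper_width: 0.0515
```

```bash
python3 to.py .57 -.274 .009 -4; python3 - <<'E'
from h import *
for n in ("scene","side"):
    p,d,c=grab(n,n+"8"); print(lids(p,d,c))
E
```

```text
t 7.57 p [ 0.6012 -0.0246  0.0096] head -4.5 w 0.052 F [0.5 3.6 3.5] tilt -1.0
shift cm [-0.03 -1.15 25.1 ] turn -0.5
{'red': (530, 340, 102, 91, 83.6, 340), 'blue': (599, -108, 51, 86, 86.4, 318)}
{'red': (527, 343, 102, 91, 83.2, 536), 'blue': (572, -125, 26, 54, 61.0, 43)}
```

View pics/scene8.png

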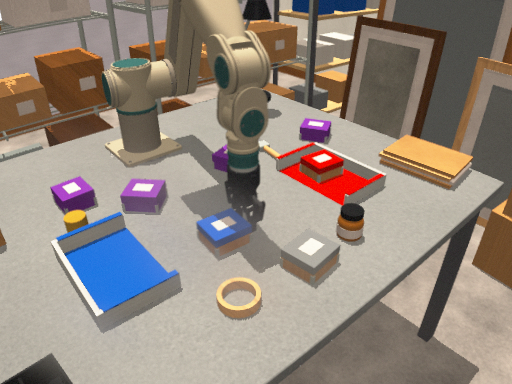

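Call:
carry_out --increments '[[[0, -0.2, 1.3], 0, 0.6], [[0, -0.4, 2.6], 0, 0.6], [[0, -0.6, 3.9], 0, 0.6], [[0, -0.8, 5.2], 0, 0.6], [[0, -1, 6.5], 0, 0.6]]'

```text
t: 8.08
tool_pos: [0.5845, -0.0913, 0.0089]
ee_rot: [1.268, 1.173, -1.27]
contact_force: [0.9, 1.5, 0.7]
gripper_width: 0.0508
```

```bash
python3 to.py .57 -.274 .009 -4; python3 - <<'E'
from h import *
for n in ("scene","side"):
    p,d,c=grab(n,n+"9"); print(lids(p,d,c))
E
```

```text
t 8.08 p [ 0.5845 -0.0913  0.0089] head -4.6 w 0.051 F [0.9 1.5 0.7] tilt -1.0
shift cm [-0.03  0.02 18.33] turn -0.6
{'red': (529, 341, 101, 90, 83.3, 340), 'blue': (552, -149, 23, 42, 0.7, 86)}
{'red': (527, 343, 102, 92, 84.0, 535), 'blue': (555, -193, 29, 52, 66.8, 38)}
```

View pics/scene9.png

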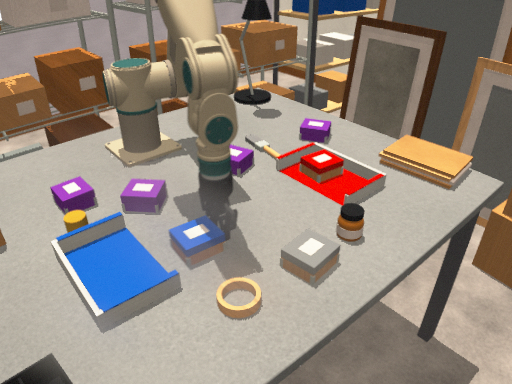

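Call:
carry_out --increments '[[[0, -0.1, 1.3], 0, 0.6], [[0, -0.2, 2.6], 0, 0.6], [[0, -0.3, 3.9], 0, 0.6], [[0, -0.4, 5.2], 0, 0.6], [[0, -0.5, 6.5], 0, 0.6]]'

```text
t: 8.6
tool_pos: [0.5735, -0.1582, 0.0088]
ee_rot: [1.268, 1.171, -1.274]
contact_force: [0.8, 1.3, -1.2]
gripper_width: 0.0512
```

```bash
python3 to.py .57 -.278 .009 -4; python3 - <<'E'
from h import *
for n in ("scene","side"):
    p,d,c=grab(n,n+"10"); print(lids(p,d,c))
E
```

```text
t 8.6 p [ 0.5735 -0.1582  0.0088] head -4.8 w 0.051 F [ 0.8  1.3 -1.2] tilt -1.0
shift cm [-0.02  0.65 11.96] turn -0.8
{'red': (530, 341, 100, 93, 81.8, 338), 'blue': (572, -228, 84, 89, 84.8, 578)}
{'red': (527, 343, 102, 91, 83.7, 533), 'blue': (536, -255, 30, 57, 47.6, 25)}
```

View pics/scene10.png

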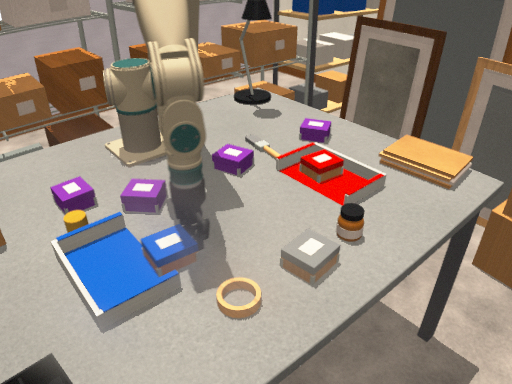

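Call:
carry_out --increments '[[[0, 0, 1.3], 0, 0.6], [[0, 0, 2.6], 0, 0.6], [[0, 0, 3.9], 0, 0.6], [[0, 0, 5.2], 0, 0.6], [[0, 0, 6.5], 0, 0.6]]'

```text
t: 9.12
tool_pos: [0.5678, -0.2259, 0.009]
ee_rot: [1.269, 1.168, -1.276]
contact_force: [0.5, 1.3, -0.7]
gripper_width: 0.0511
```

Call:
carry_out --increments '[[[0, 0, 1.3], 0, 0.6], [[0, 0, 2.6], 0, 0.6], [[0, 0, 3.8], 0, 0.6], [[0, 0, 4.8], 0, 0.6], [[0, 0, 5.5], 0, 0.6]]'

```text
t: 9.53
tool_pos: [0.563, -0.2823, 0.0092]
ee_rot: [1.269, 1.167, -1.277]
contact_force: [0.1, 1.7, 0.4]
gripper_width: 0.0514
```

```bash
python3 to.py .57 -.278 .009 -4; python3 - <<'E'
from h import *
for n in ("scene","side"):
    p,d,c=grab(n,n+"11"); print(lids(p,d,c))
E
```

```text
t 9.53 p [ 0.563  -0.2823  0.0092] head -5.0 w 0.051 F [0.1 1.7 0.4] tilt -1.0
shift cm [ 0.01  0.66 -0.49] turn -1.0
{'red': (530, 340, 101, 91, 84.1, 338), 'blue': (560, -343, 100, 94, 85.2, 1078)}
{'red': (527, 343, 103, 91, 82.9, 534), 'blue': (577, -304, 28, 52, 42.9, 33)}
```

View pics/scene11.png

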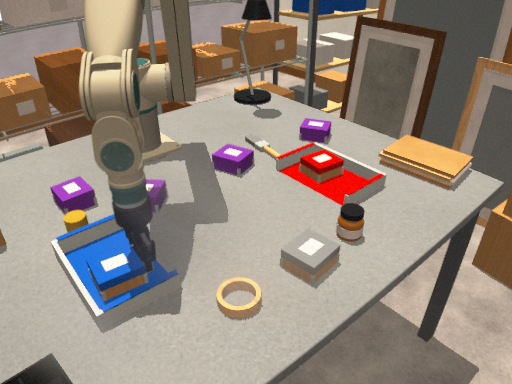

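Call:
carry_out --increments '[[[0, 0, -1.5], 0, 0.6], [[0, 0, -3], 0, 0.6], [[-3, 0, -4], 0, 0.6], [[-7, 0, -5], 0, 0.6], [[-11, 0, -6], 0, 0.6]]'

```text
t: 10.05
tool_pos: [0.5672, -0.2189, 0.1187]
ee_rot: [1.267, 1.171, -1.279]
contact_force: [0.8, -0.8, 0.3]
gripper_width: 0.0511
```

Call:
carry_out --increments '[[[-4, 0, -4], 0, 0.6], [[-6, 0, -8], 0, 0.6], [[-8, 0, -12], 0, 0.6], [[-8, 0, -14], 0, 0.6], [[-8, 0, -15], 0, 0.6]]'

```text
t: 10.47
tool_pos: [0.5818, -0.0629, 0.202]
ee_rot: [1.266, 1.171, -1.269]
contact_force: [0.2, -0.2, -0.1]
gripper_width: 0.0515
```

Call:
carry_out --increments '[[[0, 0, 0], 0, 0.6], [[0, 0, 0], 0, 0.6], [[0, 0, 0], 0, 0.6]]'

```text
t: 10.72
tool_pos: [0.5812, -0.0625, 0.2014]
ee_rot: [1.265, 1.172, -1.269]
contact_force: [0.7, -0.6, -1.0]
gripper_width: 0.0512
```

```bash
python3 - <<'E'
from h import *
from station import r
for n in ("scene","side"):
    p,d,c=grab(n,n+"12"); print(lids(p,d,c))
    f=np.load(n+"0.npz"); P=cloud(c,d);
    for k,m in cols(p).items():
        q=m&(d>0)&(abs(P[...,2])<.006)&(abs(P[...,1])<.5); print(k,np.percentile(P[q],[1,99],axis=0).round(3).tolist())
s=r.sense(); print(s["t"],s["tool_pos"],s["joint_velocities"].round(3))
E
```

```text
{'red': (530, 341, 102, 90, 85.2, 341), 'blue': (561, -344, 100, 95, 84.7, 1090)}
red [[0.44, 0.248, -0.0], [0.676, 0.411, 0.005]]
blue [[0.398, -0.41, -0.001], [0.61, -0.251, 0.005]]
{'red': (527, 343, 102, 92, 84.1, 540), 'blue': (560, -341, 102, 91, 85.8, 198)}
red [[0.447, 0.249, -0.004], [0.689, 0.388, 0.005]]
blue [[0.404, -0.415, -0.003], [0.648, -0.25, 0.006]]
10.8167 [ 0.58118585 -0.06366592  0.20104091] [-0.011  0.004  0.005  0.002  0.002 -0.   ]
```

View pics/scene12.png

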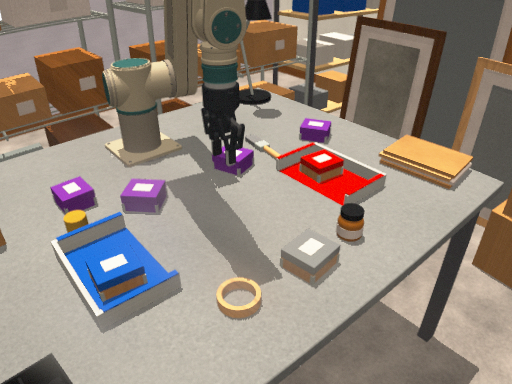

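View pics/side12.png

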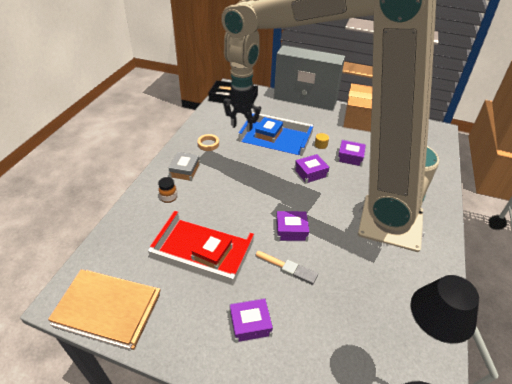

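```bash
python3 -c "
from station import r
print(r.finish_job())"
```

```text
the job is handed in; nothing more can be done
None
```

I slid both boxes flat on the table into their bays with the half-open fingers, red first and then blue. The job was handed in at about 10.8 s with the gripper clear of everything.

- **Red box:** it ended at about (0.53, 0.34), entirely inside the red (left) bay. It is roughly 40 mm past the mouth and about 15–20 mm short of the back rail, turned about 6°.
- **Blue box:** it ended at about (0.56, −0.34), entirely inside the blue (right) bay, with similar clearances and turn.
- **Flatness:** both cameras showed the lids still level at box height, and the contact-force readings stayed around 5 N or below.
- **Other things:** in the before and after pictures the grey box, brush, tape roll, jar, brass weight and purple look-alikes appear unmoved. I judged this by eye, without measuring.
- **Camera agreement:** after the gripper withdrew, the two cameras agreed on both box positions to within about 3 mm. Readings that differed more came while the arm was blocking a camera's view.

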